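# Wedge up a shelf post in the levelling stand

## Robot

A 7-joint arm with a two-finger parallel gripper is mounted at the origin on the work surface. World frame = base frame: x ahead of the robot, y to its left, z up, the work surface at z = 0. Lengths are in mm, angles in degrees, forces in N, time in s.
With the tool pointing down it reaches from about 425 to 875 mm from the base axis. Payload 4.7 kg.
Tool frame: the origin (TCP) lies at the very end of the fingers, on their centre line; the grasp point (between the pads) lies 19 mm behind it; x points along the fingers, y is the direction in which the jaws open and shut, and the axes are right-handed (so a half turn about x gives the same grasp; the last joint's range is limited). The gripper opens to 85 mm and grips with 20 to 120 N. Pads are 22 mm wide; open, the fingers measure 114 mm over their backs; the gripper's body (76 mm by 85 mm) begins 54 mm behind the grasp point. The pads swing forward as they close: fully open they stand 13 mm farther back than shut.
Start: joints at [78.043, 18.392, -4.016, 83.108, 1.295, 78.541, -3.26], TCP at [143.603, -633.958, 231.349] pointing down, gripper open.
Joint ranges: [-163.93, 163.93], [-17.29, 119.83], [-79.2, 71.16], [3.27, 140.29], [-89.18, 269.18], [5.43, 117.66], [-154.24, 154.24]. Speed limits (degrees/s): [147.25, 147.25, 180, 180, 180, 180, 180].

## Interface

Orientations are given as a 3x3 rotation matrix whose columns are the frame's x, y, z axes.
In Python, from cell import bot gives the robot as it stands. The module is installed in compiled form; this text tells all that it offers.
- The arm moves only by the tool arm_command, never from a script. Its argument "steps" is a list of rows, each a list of 7 numbers: the turn, a rotation vector about the world's x, y, z in rad, then the shift along the world's x, y, z in cm, then the opening, from 0 (shut) to 1 (fully open). In form: [[rx, ry, rz, x, y, z, hand], ...]. A call has 1 to 8 rows; each row is the pose to reach, as a shift and turn from the pose commanded when the call began; what a row does not reach only later rows make up. A row lasts 1/8 s, in which the tool goes at most 62.5 mm and 10.7 degrees, less where a joint would pass 70% of its speed; a pose out of reach is approached as far as the arm can. A call with a gripper value outside its range is refused whole. The fingers move at their own pace and stop on an object; "squeeze" is the grip in N (left out, the last holds). Time passes only in rows, so rows that repeat a pose let the fingers close. It gives the time, the measured TCP pose, the force and the opening at its end, in the units of the state.
- bot.read_state(): the state, without advancing time (a new reading comes with each control period).
- bot.snapshot(name): name is "scene" or "top"; returns (picture, depth): 480x640x3 uint8, red, green, blue; 480x640 float32, mm along the optical axis (not along the pixel's ray), 0 where there is no reading.
- bot.camera_model(name): a dict with "fx", "fy", "cx", "cy" (pixels), "dist" ([k1, k2, p1, p2, k3] as OpenCV has them; the pictures are not rectified), "world_from_camera" (4x4, takes a point from camera to world coordinates). Camera axes: x right, y down, z forward; pixel columns grow to the right and rows downward; lengths in mm; the calibration is good to about 2 mm. A picture is of the moment at which its call begins. camera_model takes no time and is no camera call.
- bot.job_done(): hands the job in, once; it reports no verdict.
The state is a dict: "clock": time; "joint_pos": joint angles; "qd": joint speeds; "joint_torque": joint torques, N m; "tool_pos": TCP position; "eef_rot": TCP orientation; "wrist_force": force on the tool from outside, world axes, zero at the start; "moment": the same for the moment, N m; "grip_width": opening from 0.0 (shut) to 1.0 (fully open).
Only numpy, scipy, OpenCV 4.12 (cv2) and the standard library are available. Lean on these libraries where they do the work, as an engineer would, in place of code of your own. Each camera call takes 0.05 s, during which the arm holds its last target. There are 200 camera calls.

## Task

Pick up the metal wedge by its grip block, slide it, thin end first, into the slot of the levelling stand, and push it in under the foot plate of the shelf post until the plate just lifts off the rails, about 6 mm clear of them. Finish holding it like that: the wedge still gripped, straight in the slot with its underside flat on the bench, and the post carried by the wedge alone. Do not touch the post or its foot plate with the robot, and leave the other things on the bench where they are.

Things in the scene. Friction and masses are not known exactly. Their poses are not given: they have to be found in the camera images.
- wedge: Loose aluminium wedge 135 mm long, 16 mm wide, 0.24 kg, standing on its flat underside. Rear: upright grip block 35 mm long, 16 wide, 60 tall. In front the top slopes straight from 35 mm high (x = 17.5 mm) to 10 mm at the blunt thin end (x = 117.5 mm): 1 mm per 4 mm. Origin: underside, below the middle of the grip block; x points to the thin end, y across the width, z up.
- wedge_tip (a point): Bottom middle of the wedge's thin end, 117.5 mm along +x from the wedge's origin.
- stand: Stand fixed to the bench: two dark steel rails (x -45 to 40 mm, 36 wide, 20 high) with a slot 22 mm wide between them along x, open at both ends; its floor is the bench. A grey column 160 mm tall on the left (y 50 to 70, x -15 to 30 mm) guides the post. Origin: on the bench, mid slot, under the middle of the foot plate; x along the slot, away from the robot (the wedge goes in along +x), z up.
- mouth (a point): Slot entrance on the robot's side: middle of the slot at bench level, stand x -45 mm. In front of it two guide plates, as high as the rails, flare out: the entrance is about 40 mm wide at stand x -58 mm.
- post: White shelf post (slotted angle 40 x 40, 150 mm tall, at stand x 0 to 40 mm) on a foot plate 60 x 60 x 6 mm lying across the rails (stand x -30 to 30 mm). Origin: centre of the plate's underside, 20 mm above the bench at rest. Guided: slides only straight up, freely, at most 30 mm, and drops back by its weight (3 to 6 N).
- foot_edge (a point): Middle of the foot plate's lower edge on the robot's side (stand x -30 mm), the edge that rides up the wedge. Height 20 mm above the bench at rest; its height minus 20 mm is the gap under the plate.
- spacer: Bystander: straight aluminium bar 110 x 20 x 34 mm with no taper and no grip block, loose; not the wedge. Origin centre of underside.
- carton: Bystander: dark carton 110 x 70 x 45 mm. Origin centre of underside.
- long_carton: Bystander: dark carton 150 x 55 x 40 mm. Origin centre of underside.
- nut: Bystander: steel ring nut, 38 mm across, 16 mm high. Origin centre of underside.
- tape: Bystander: roll of brown tape lying flat, 90 mm across, 45 mm high. Origin centre of underside.
- screwdriver: Bystander: screwdriver lying on the bench, about 0.2 m long.
- level: Bystander: aluminium spirit level 24 x 230 x 44 mm lying along y beyond the stand. Origin centre of underside.
Things that resemble listed ones, but are neither listed nor needed, are in the scene too. What is shaped like the wedge but black, blue or green is not meant.

How it is judged:
By the outcome, as a careful person would: the job done as asked, in the order asked, and still so for the second after the job is handed in, while the arm keeps its last pose, push and grip.
It also fails if it takes over 51 s, if anything falls off the work surface, if the arm or the gripper's body presses on something with over 40 N, if the wrist force passes 120 N, or if a joint passes its speed limit or range.

## Working session

There is one attempt and no reset: what is moved stays moved. The work goes in short steps, Python scripts to look and compute and a tool call to move; the robot and the scene stay as the last step left them, time stands still between calls to the robot, and variables do not carry over. Pictures are saved under pics/ and viewed, about 8 in all and at most 12, crops included, and the job is handed in when it is done.

Besides the shell and the picture viewer there is one more tool, called after ">>>" by a JSON object that holds its "op" and its "data", one argument or row to a line. arm_command: Moves the arm, as the interface text tells. Its arguments: {"type":"object","properties":{"steps":{"type":"array","items":{"type":"array","items":{"type":"number"}}},"squeeze":{"type":"number"}},"required":["steps"]}

```bash
mkdir -p pics
cat > h.py <<'E'
import numpy as np, cv2
from cell import bot
def snap(name,tag):
    p,d=bot.snapshot(name); np.savez(f'pics/{tag}.npz',p=p,d=d); cv2.imwrite(f'pics/{tag}.png',p[:,:,::-1]); return p,d
def pts(name,d,uv):
    m=bot.camera_model(name); K=np.array([[m['fx'],0,m['cx']],[0,m['fy'],m['cy']],[0,0,1]])
    uv=np.asarray(uv,float).reshape(-1,1,2); n=cv2.undistortPoints(uv,K,np.array(m['dist'])).reshape(-1,2)
    z=np.array([d[int(round(v)),int(round(u))] for u,v in uv.reshape(-1,2)])
    T=np.array(m['world_from_camera']); return (np.c_[n*z[:,None],z]@T[:3,:3].T+T[:3,3])
def plane(name,uv,h):
    m=bot.camera_model(name); K=np.array([[m['fx'],0,m['cx']],[0,m['fy'],m['cy']],[0,0,1]])
    n=cv2.undistortPoints(np.asarray(uv,float).reshape(-1,1,2),K,np.array(m['dist'])).reshape(-1,2)
    T=np.array(m['world_from_camera']); r=np.c_[n,np.ones(len(n))]@T[:3,:3].T; o=T[:3,3]
    return o+r*((h-o[2])/r[:,2])[:,None]
E
python3 - <<'E'
from h import *
for n in('scene','top'):
    snap(n,n+'0'); print(n,np.round(bot.camera_model(n)['world_from_camera'],2),bot.camera_model(n)['fx'])
s=bot.read_state();print(s)
E
```

```text
scene [[-1.7000e-01  5.4000e-01 -8.2000e-01  1.6389e+03]
 [ 9.9000e-01  9.0000e-02 -1.5000e-01  1.7371e+02]
 [-1.0000e-02 -8.4000e-01 -5.5000e-01  7.4564e+02]
 [ 0.0000e+00  0.0000e+00  0.0000e+00  1.0000e+00]] 606.5619342826789
top [[-2.00000e-02 -1.00000e+00  5.00000e-02  5.18320e+02]
 [-1.00000e+00  2.00000e-02  1.00000e-02 -8.20000e+00]
 [-1.00000e-02 -5.00000e-02 -1.00000e+00  1.24857e+03]
 [ 0.00000e+00  0.00000e+00  0.00000e+00  1.00000e+00]] 476.83199962352586
{'clock': 0.1, 'joint_pos': array([78.0421967 , 18.43639429, -4.01549029, 83.16787406,  1.29414119,
       78.53748833, -3.25927145]), 'qd': array([ 0.07438819, -0.15491998,  0.06911799, -0.19607602, -0.03643428,
        0.12528806, -0.01828513]), 'joint_torque': array([ 1.48668073e-04, -4.94876182e+01, -3.84058412e-01, -3.15209913e+01,
        1.28769554e-02,  7.52426247e-03,  5.67232490e-06]), 'tool_pos': array([ 143.48353931, -633.49421796,  230.31522735]), 'eef_rot': array([[-4.47714138e-04,  2.21002016e-01, -9.75273248e-01],
       [ 1.62688789e-03, -9.75271894e-01, -2.21002456e-01],
       [-9.99998576e-01, -1.68560616e-03,  7.70975130e-05]]), 'wrist_force': array([-0.73311521,  0.27593003,  0.42924769]), 'moment': array([-0.00770103,  0.05933023,  0.01214964]), 'grip_width': 1.0009022987579923}
```

View pics/top0.png

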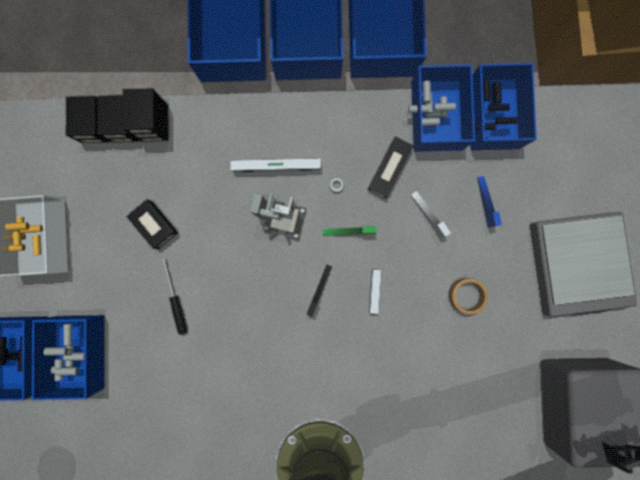

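View pics/scene0.png

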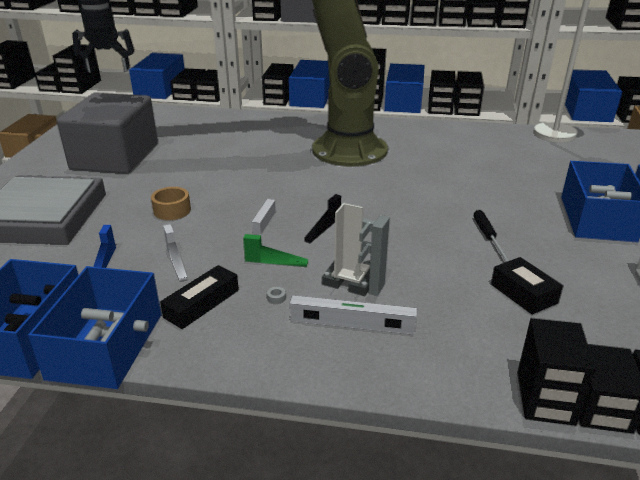

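Top view: the aluminium wedge is at about (430,214), its block at (445,230). The spacer is at (376,292), the stand at (278,215), and green and black decoys lie between them. I'll enlarge the wedge and the stand.

Run:
```python
from h import *
d=np.load('pics/top0.npz'); p=d['p'][:,:,::-1]
a=cv2.resize(p[180:250,235:325],None,fx=6.66,fy=6.66,interpolation=cv2.INTER_CUBIC)
b=cv2.resize(p[180:250,400:460],None,fx=3.33*2,fy=3.33*2,interpolation=cv2.INTER_CUBIC)[:, :200*2]
cv2.imwrite('pics/c1.png',cv2.resize(np.hstack([a[:466],b[:466]]),None,fx=.8,fy=.8))
s=np.load('pics/scene0.npz')['p'][:,:,::-1]
cv2.imwrite('pics/c2.png',cv2.resize(s[190:300,310:410],None,fx=5.4,fy=5.4,interpolation=cv2.INTER_CUBIC))
# wedge by depth in top: height map
for name,(u0,u1,v0,v1) in {'top':(400,460,185,245)}.items():
    U,V=np.meshgrid(np.arange(u0,u1),np.arange(v0,v1)); P=pts(name,d['d'],np.c_[U.ravel(),V.ravel()])
    m=P[:,2]>8; Q=P[m]; print(len(Q),np.round(P[~m,2].mean(),2))
    c,ax=Q[:,:2].mean(0),np.linalg.svd(Q[:,:2]-Q[:,:2].mean(0))[2][0]
    t=(Q[:,:2]-c)@ax; print(c,ax,t.min(),t.max())
    H=Q[Q[:,2]>48]; L=Q[(Q[:,2]>8)&(Q[:,2]<40)]
    print('block',len(H),H.mean(0),'slope',L.mean(0), np.degrees(np.arctan2(*(L.mean(0)-H.mean(0))[[1,0]])))
    for lo in range(10,40,5):
        k=(Q[:,2]>lo)&(Q[:,2]<lo+5); print(lo,Q[k].mean(0).round(1))
# stand region heights
U,V=np.meshgrid(np.arange(240,320),np.arange(185,245)); P=pts('top',d['d'],np.c_[U.ravel(),V.ravel()])
for lo,hi in((14,23),(23,32),(140,175)):
    k=(P[:,2]>lo)&(P[:,2]<hi); Q=P[k]; print(lo,k.sum(),Q.mean(0).round(1))
    if k.sum()>5:
        r=cv2.minAreaRect(Q[:,:2].astype(np.float32)); print(r, cv2.boxPoints(r).round(1).tolist())
```

```text
474 -0.33
[ 625.56521977 -286.09682485] [ 0.25398672 -0.9672077 ] -296.0233638008814 89.47597844332321
block 127 [ 584.84207555 -277.29767699  217.56640318] slope [ 642.29329879 -288.42615089   21.75683478] -10.962600809826819
10 [ 663.4 -274.    12.6]
15 [ 654.8 -280.2   17.3]
20 [ 642.7 -288.1   22.3]
25 [ 627.3 -297.4   27.3]
30 [ 619.5 -303.7   32.2]
35 [ 606.1 -309.1   36.3]
14 486 [622.   76.3  19.7]
((627.2891235351562, 93.34210205078125), (114.99913787841797, 100.48294067382812), 74.9395751953125) [[563.7999877929688, 50.900001525878906], [660.9000244140625, 24.799999237060547], [690.7000122070312, 135.8000030517578], [593.7000122070312, 161.89999389648438]]
23 375 [627.5  79.2  26.1]
((625.7391357421875, 87.87425231933594), (103.39997100830078, 93.22139739990234), 72.74250030517578) [[565.9000244140625, 52.29999923706055], [654.9000244140625, 24.700000762939453], [685.5999755859375, 123.4000015258789], [596.5999755859375, 151.10000610351562]]
140 397 [650.  115.  153.8]
((653.457763671875, 101.14537811279297), (91.23919677734375, 53.79873275756836), 76.39850616455078) [[616.5999755859375, 63.099998474121094], [668.9000244140625, 50.5], [690.2999877929688, 139.1999969482422], [638.0, 151.8000030517578]]
```

View pics/c1.png

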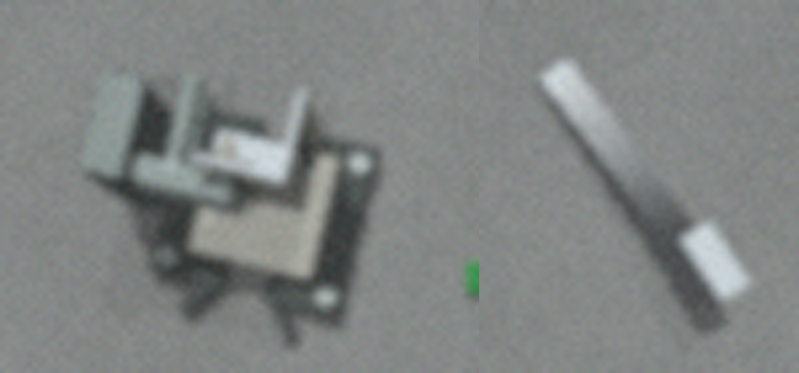

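View pics/c2.png

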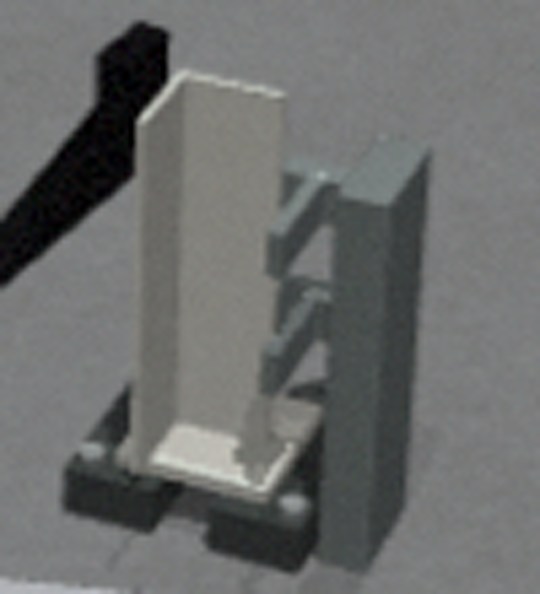

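Crop 1 (5.33 px per pixel) shows three foot-plate top corners at (188,248), (310,277) and (335,155). The flare ends are at (187,313) and (292,342), the bolts at (165,258), (327,297) and (360,163). The wedge's block top is centred at (716,260) and its thin end is at (556,67). Crop 2 shows the white post against the column, with the foot plate resting on the rails.

Run:
```python
from h import *
d=np.load('pics/top0.npz'); f=lambda L,o:[(x/5.333-o[2]+o[0]-.4,y/5.333+o[1]-.4) for x,y in L]
S=(235,180,0); W=(400,180,90)
q=plane('top',f([(188,248),(310,277),(335,155)],S),26); print('plate',q.round(1))
ex=q[2]-q[1]; ey=q[0]-q[1]; print(np.linalg.norm(ex),np.linalg.norm(ey),np.degrees(np.arctan2(ex[1],ex[0])),np.degrees(np.arctan2(ey[1],ey[0]))-90,'centre',(q[0]+q[2])/2)
print('flare',plane('top',f([(187,313),(292,342)],S),20).round(1)); print('bolts',plane('top',f([(165,258),(327,297),(360,163)],S),22).round(1))
b=plane('top',f([(683,238),(710,222),(750,282),(722,298)],W),60);print('block',b.round(1),b.mean(0).round(1))
t=plane('top',f([(541,76),(572,60)],W),10);print('tip',t.round(1),t.mean(0).round(1)); e=t.mean(0)-b.mean(0);print(np.hypot(*e[:2]),np.degrees(np.arctan2(e[1],e[0])))
U,V=np.meshgrid(np.arange(405,455),np.arange(185,242)); P=pts('top',d['d'],np.c_[U.ravel(),V.ravel()])
for lo in(8,25,52):
    Q=P[(P[:,2]>lo)&(P[:,2]<70)]; print(lo,len(Q),cv2.minAreaRect(Q[:,:2].astype(np.float32)),Q.mean(0).round(1))
Q=P[(P[:,2]>12)&(P[:,2]<33)]; l=cv2.fitLine(Q[:,:2].astype(np.float32),cv2.DIST_HUBER,0,.01,.01).ravel(); print(l,np.degrees(np.arctan2(l[1],l[0])))
# scene cam wedge
d2=np.load('pics/scene0.npz')['d']
U,V=np.meshgrid(np.arange(155,195),np.arange(215,290)); P=pts('scene',d2,np.c_[U.ravel(),V.ravel()])
for lo in(8,15,25,35,57):
    Q=P[(P[:,2]>lo)&(P[:,2]<70)&(P[:,0]<685)]; print('sc',lo,len(Q),cv2.minAreaRect(Q[:,:2].astype(np.float32)),Q.mean(0).round(1))
```

```text
plate [[613.4 116.3  26. ]
 [598.1  57.7  26. ]
 [656.8  44.5  26. ]]
60.23695411881759 60.58266800695966 -12.69413503748168 -14.668573551523963 centre [635.1138098   80.38150484  26.        ]
flare [[582.3 117.9  20. ]
 [567.1  67.3  20. ]]
bolts [[609.1 127.9  22. ]
 [588.5  49.9  22. ]
 [653.1  32.6  22. ]]
block [[ 606.  -306.    60. ]
 [ 613.2 -318.8   60. ]
 [ 584.7 -336.5   60. ]
 [ 577.5 -323.2   60. ]] [ 595.3 -321.1   60. ]
tip [[ 690.6 -252.    10. ]
 [ 698.1 -267.4   10. ]] [ 694.4 -259.7   10. ]
116.55359997819568 31.814397998565052
8 457 ((645.8472900390625, -294.7803955078125), (106.43724060058594, 120.35186767578125), 75.26909637451172) [ 629.6 -296.4   31.1]
25 246 ((617.0765991210938, -306.16900634765625), (87.43931579589844, 17.794212341308594), 31.3001708984375) [ 607.9 -310.    43.5]
52 104 ((595.1296997070312, -319.6070861816406), (35.88715362548828, 17.115589141845703), 32.7426872253418) [ 595.  -319.2   58.7]
[ 8.8778722e-01  4.6025416e-01  6.3761407e+02 -2.8965555e+02] 27.403507
sc 8 483 ((566.7763671875, -317.86895751953125), (259.8616638183594, 53.637718200683594), 29.764251708984375) [ 615.4 -308.6   30.7]
sc 15 395 ((582.1620483398438, -328.7665100097656), (237.50782775878906, 19.363719940185547), 29.877655029296875) [ 626.1 -304.3   35. ]
sc 25 269 ((618.2046508789062, -308.4288024902344), (86.7808837890625, 16.667905807495117), 31.486392974853516) [ 613.9 -311.9   42.2]
sc 35 153 ((599.4413452148438, -319.8518981933594), (42.81414794921875, 16.64462661743164), 31.214168548583984) [ 604.5 -317.7   52. ]
sc 57 66 ((597.7323608398438, -320.9766540527344), (38.76299285888672, 15.758872032165527), 31.534128189086914) [ 598.2 -320.7   59.2]
```

>>> {"op": "arm_command", "data": {
  "steps": [
    [0,0,0.04,5,3.5,0,1],
    [0,0,0.08,10,7,0,1],
    [0,0,0.12,15,10.5,0,1],
    [0,0,0.16,20,14,0,1],
    [0,0,0.2,25,17.5,0,1],
    [0,0,0.24,30,21,0,1],
    [0,0,0.28,35,24.5,0,1],
    [0,0,0.328,40,28,0,1]
  ]
}}

```text
clock: 1.1
tool_pos: [544.8, -352.7, 231.0]
eef_rot: [[-0.0, 0.524, -0.851], [-0.0, -0.851, -0.524], [-1.0, -0.0, 0.0]]
wrist_force: [-0.1, -0.1, -0.6]
grip_width: 1.003
```

>>> {"op": "arm_command", "data": {
  "steps": [
    [0,0,0,4,2.5,-2,1],
    [0,0,0,5.24,3.36,-6,1],
    [0,0,0,5.24,3.36,-10,1],
    [0,0,0,5.24,3.36,-12,1],
    [0,0,0,5.24,3.36,-12,1],
    [0,0,0,5.24,3.36,-12,1]
  ]
}}

```text
clock: 1.85
tool_pos: [596.8, -321.2, 113.3]
eef_rot: [[0.002, 0.523, -0.852], [-0.001, -0.852, -0.523], [-1.0, 0.003, -0.001]]
wrist_force: [0.4, -0.3, -0.3]
grip_width: 0.999
```

Run:
```python
from h import *
s=bot.read_state(); print(s['clock'],s['tool_pos'],s['eef_rot'].round(3),s['joint_pos'].round(1))
p,d=snap('top','t1'); q,e=snap('scene','s1')
a=cv2.resize(p[175:255,390:470],(560,560),interpolation=2)[:,:,::-1]
cv2.imwrite('pics/c3.png',np.vstack([cv2.resize(a,(400,400))]))
b=cv2.resize(q[150:290,110:250],(400,400),interpolation=2)[:,:,::-1]
cv2.imwrite('pics/c3.png',np.hstack([cv2.resize(a,(400,400)),b]))
```

```text
1.85 [ 596.8365103  -321.20481461  113.25033833] [[ 0.002  0.523 -0.852]
 [-0.001 -0.852 -0.523]
 [-1.     0.003 -0.001]] [ 42.2  27.4 -21.7  86.3  10.6  68.1 -39.6]
```

View pics/c3.png

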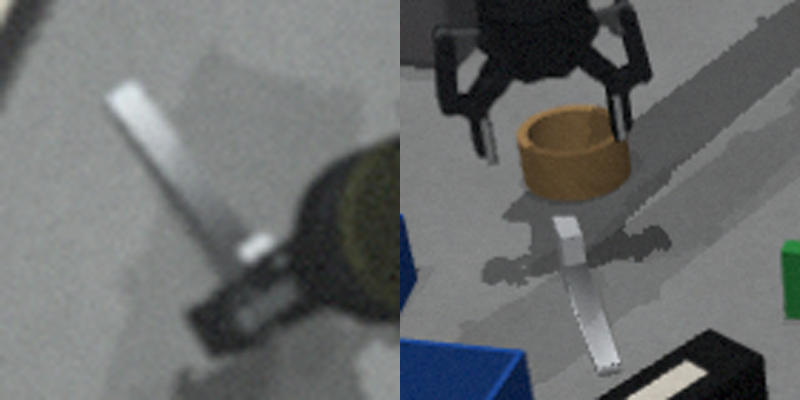

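The fingers straddle the block's line, seen in the right panel at about (570,235), and nothing is in the way. Now I'll descend and close.

>>> {"op": "arm_command", "data": {
  "steps": [
    [0,0,0,0,0,-3,1],
    [0,0,0,0,0,-6,1],
    [0,0,0,0,0,-8,1],
    [0,0,0,0,0,-8.9,1],
    [0,0,0,0,0,-8.9,1],
    [0,0,0,0,0,-8.9,1]
  ]
}}

```text
clock: 2.7
tool_pos: [596.9, -320.8, 23.7]
eef_rot: [[0.002, 0.523, -0.852], [-0.001, -0.852, -0.523], [-1.0, 0.002, -0.001]]
wrist_force: [-0.3, 0.3, -0.7]
grip_width: 0.998
```

>>> {"op": "arm_command", "data": {
  "steps": [
    [0,0,0,0,0,0,0],
    [0,0,0,0,0,0,0],
    [0,0,0,0,0,0,0],
    [0,0,0,0,0,0,0],
    [0,0,0,0,0,0,0],
    [0,0,0,0,0,0,0],
    [0,0,0,0,0,0,0],
    [0,0,0,0,0,0,0]
  ],
  "squeeze": 70
}}

```text
clock: 3.7
tool_pos: [596.1, -320.6, 22.5]
eef_rot: [[0.0, 0.523, -0.852], [-0.0, -0.852, -0.523], [-1.0, 0.001, -0.0]]
wrist_force: [0.1, -1.1, 1.9]
grip_width: 0.176
```

>>> {"op": "arm_command", "data": {
  "steps": [
    [0,0,0,0,0,1,0],
    [0,0,0,0,0,3,0],
    [0,0,0,0,0,6,0],
    [0,0,0,0,0,9,0],
    [0,0,0,0,0,10,0],
    [0,0,0,0,0,10,0]
  ]
}}

```text
clock: 4.45
tool_pos: [596.3, -320.5, 123.3]
eef_rot: [[0.001, 0.523, -0.852], [-0.001, -0.852, -0.523], [-1.0, 0.001, -0.001]]
wrist_force: [-0.3, 0.6, -2.3]
grip_width: 0.177
```

Run:
```python
from h import *
s=bot.read_state(); print(s['clock'],s['tool_pos'],s['eef_rot'].round(3),s['joint_pos'].round(1))
p,d=snap('top','t2'); q,e=snap('scene','s2')
a=cv2.resize(p[175:255,390:470],(400,400),interpolation=2)[:,:,::-1]
b=cv2.resize(q[150:290,110:250],(400,400),interpolation=2)[:,:,::-1]
cv2.imwrite('pics/c4.png',np.hstack([cv2.resize(a,(400,400)),b]))
```

```text
4.45 [ 596.32304575 -320.45715601  123.28119866] [[ 0.001  0.523 -0.852]
 [-0.001 -0.852 -0.523]
 [-1.     0.001 -0.001]] [ 42.3  26.9 -21.8  85.8  10.4  69.2 -39.5]
```

View pics/c4.png

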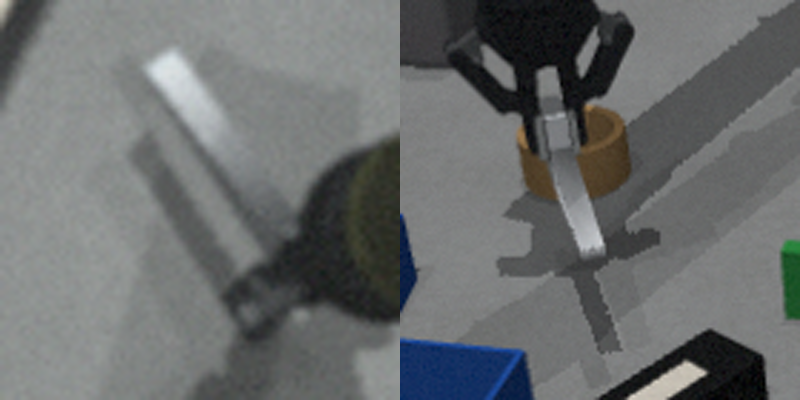

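Lifted: the wedge hangs straight from the jaws and the weight reads 2.3 N. I'll carry it to in front of the slot.

>>> {"op": "arm_command", "data": {
  "steps": [
    [0,0,-0.1,-1.8,5.6,0,0],
    [0,0,-0.2,-3.6,11.2,0,0],
    [0,0,-0.3,-5.4,16.8,0,0],
    [0,0,-0.4,-7.2,22.4,0,0],
    [0,0,-0.5,-9,28,0,0],
    [0,0,-0.6,-10.8,33.6,0,0],
    [0,0,-0.7,-12.6,39.2,0,0],
    [0,0,-0.8,-14.4,44.8,0,0]
  ]
}}

```text
clock: 5.55
tool_pos: [450.3, 129.1, 121.3]
eef_rot: [[-0.002, -0.25, -0.968], [-0.0, -0.968, 0.25], [-1.0, 0.001, 0.001]]
wrist_force: [0.4, 0.7, -2.0]
grip_width: 0.177
```

>>> {"op": "arm_command", "data": {
  "steps": [
    [0,0,0,0,0,-2,0],
    [0,0,0,0,0,-4,0],
    [0,0,0,0,0,-6,0],
    [0,0,0,0,0,-7,0],
    [0,0,0,0,0,-7,0]
  ]
}}

```text
clock: 6.18
tool_pos: [451.0, 127.5, 51.4]
eef_rot: [[-0.003, -0.247, -0.969], [-0.0, -0.969, 0.247], [-1.0, 0.001, 0.003]]
wrist_force: [0.3, -0.5, -1.7]
grip_width: 0.18
```

Run:
```python
from h import *
s=bot.read_state(); print(s['clock'],s['tool_pos'],s['eef_rot'].round(3),s['joint_pos'].round(1))
p,d=snap('top','t3'); q,e=snap('scene','s3')
a=cv2.resize(p[190:270,235:315],(480,480),interpolation=2)[:,:,::-1]
b=cv2.resize(q[170:310,280:420],(420,420),interpolation=2)[:,:,::-1]
c=np.zeros((480,800,3),np.uint8); c[:,:480]=a; c[:320,480:]=cv2.resize(b,(320,320)); cv2.imwrite('pics/c5.png',c)
```

```text
6.175 [450.98523654 127.49557583  51.36243442] [[-0.003 -0.247 -0.969]
 [-0.    -0.969  0.247]
 [-1.     0.001  0.003]] [  14.5    9.1  -35.3  118.3    6.4   54.5 -128.5]
```

View pics/c5.png

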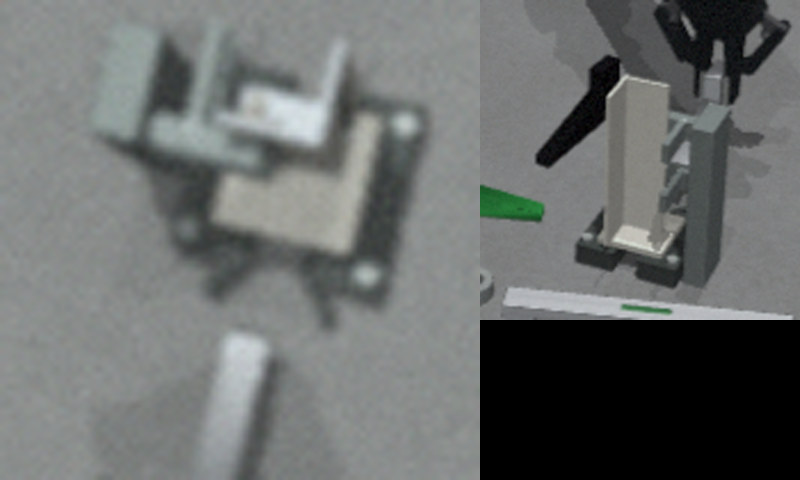

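The left panel (6 px per pixel, origin (235,190)) shows the thin end at (228..268, 336..344). It also shows the flare ends at (215,293) and (328,325), the bolts at (187,228), (366,273) and (405,123), and the plate's front corners at (211,220) and (349,252). I'll compute the lateral offset.

Run:
```python
from h import *
d=np.load('pics/t3.npz')['d']
f=lambda L:[(x/6-.4+235,y/6-.4+190) for x,y in L]
P=plane('top',f([(228,336),(268,344)]),39);print('tip',P.round(1),P.mean(0).round(1))
c=plane('top',f([(211,220),(349,252),(378,116)]),26); F=plane('top',f([(215,293),(328,325)]),20); B=plane('top',f([(187,228),(366,273),(405,123)]),22)
C=plane('top',f([(128,25),(160,30),(95,132),(133,139)]),160)
print('col',C.round(1))
a=lambda v:np.degrees(np.arctan2(v[1],v[0]))
print('plate',c.round(1),a(c[2]-c[1]),a(c[0]-c[1])-90,'bolts',B.round(1),a(B[2]-B[1]),a(B[0]-B[1])-90,'col',a(C[1]-C[3]),a(C[0]-C[2]))
th=np.radians(-14.5);ex=np.array([np.cos(th),np.sin(th)]);ey=np.array([-ex[1],ex[0]])
t=P.mean(0)[:2]
for n,m in(('platefront',(c[0]+c[1])/2),('platec',(c[0]+c[2])/2),('flare',F.mean(0)),('bolts',(B[0]+B[1])/2)):
    v=m[:2]-t; print(n,m.round(1),'ahead',v@ex,'left',v@ey)
tp=bot.read_state()['tool_pos'][:2]; print('tcp->tip',(t-tp)@ex,(t-tp)@ey)
# rail top points from depth, right rail edge line & plate
U,V=np.meshgrid(np.arange(262,312),np.arange(200,248)); Q=pts('top',d,np.c_[U.ravel(),V.ravel()])
q=Q[(Q[:,2]>24)&(Q[:,2]<28.5)]; o=c[:,:2].mean(0)
s=(q[:,:2]-(c[0]+c[2])[:2]/2); print('plate pts x',np.percentile(s@ex,[1,50,99]),'y',np.percentile(s@ey,[1,5,95,99]))
```

```text
tip [[562.6 108.8  39. ]
 [558.8  92.   39. ]] [560.7 100.4  39. ]
col [[678.2 133.4 160. ]
 [676.  121.2 160. ]
 [637.4 146.7 160. ]
 [634.3 132.2 160. ]]
plate [[613.  116.5  26. ]
 [597.9  57.6  26. ]
 [656.1  44.   26. ]] -13.150944256943061 -14.3523754791091 bolts [[610.1 127.3  22. ]
 [589.   50.7  22. ]
 [653.3  32.6  22. ]] -15.707790410817905 -15.40106732191721 col -14.809313466521726 -18.00820447246392
platefront [605.4  87.1  26. ] ahead 46.65844276391564 left -1.7126272052374985
platec [634.6  80.3  26. ] ahead 76.54035045890666 left -1.0089137596881401
flare [574.5  91.8  20. ] ahead 15.508589131686753 left -4.911954263391328
bolts [599.5  89.   22. ] ahead 40.436392433160385 left -1.3130142299334586
tcp->tip 111.79818945912379 0.6591345821586546
plate pts x [-40.33933949 -10.23059048  31.73419955] y [-43.72407793 -38.12197625  29.47189318  44.7946218 ]
```

>>> {"op": "arm_command", "data": {
  "steps": [
    [0,0,-0.007,-0.03,-0.13,-1,0],
    [0,0,-0.007,-0.03,-0.13,-2,0],
    [0,0,-0.007,-0.03,-0.13,-2.6,0],
    [0,0,-0.007,-0.03,-0.13,-2.9,0],
    [0,0,-0.007,-0.03,-0.13,-3,0],
    [0,0,-0.007,-0.03,-0.13,-3,0],
    [0,0,-0.007,-0.03,-0.13,-3,0]
  ]
}}

```text
clock: 7.15
tool_pos: [452.0, 126.4, 22.5]
eef_rot: [[0.001, -0.253, -0.967], [0.0, -0.967, 0.253], [-1.0, -0.0, -0.001]]
wrist_force: [-0.1, 0.7, -2.2]
grip_width: 0.178
```

>>> {"op": "arm_command", "data": {
  "steps": [
    [0,0,0,0,0,-0.05,0],
    [0,0,0,0,0,-0.05,0],
    [0,0,0,0,0,-0.1,0],
    [0,0,0,0,0,-0.1,0]
  ]
}}

```text
clock: 7.65
tool_pos: [452.0, 126.4, 22.4]
eef_rot: [[0.0, -0.253, -0.967], [-0.001, -0.967, 0.253], [-1.0, 0.001, -0.001]]
wrist_force: [-5.1, -0.9, 10.6]
grip_width: 0.176
```

Run:
```python
from h import *
s=bot.read_state(); print(s['clock'],s['tool_pos'],s['wrist_force'],s['moment'])
p,d=snap('top','t4'); q,e=snap('scene','s4')
a=cv2.resize(p[200:260,250:310],(480,480),interpolation=2)[:,:,::-1]
b=cv2.resize(q[190:290,310:410],(320,320),interpolation=2)[:,:,::-1]
c=np.zeros((480,800,3),np.uint8); c[:,:480]=a; c[:320,480:]=b; cv2.imwrite('pics/c6.png',c)
```

```text
7.65 [452.02370187 126.43491199  22.41605172] [-5.08372146 -0.87172533 10.55328599] [-0.26744183  0.94457056  0.0324577 ]
```

View pics/c6.png

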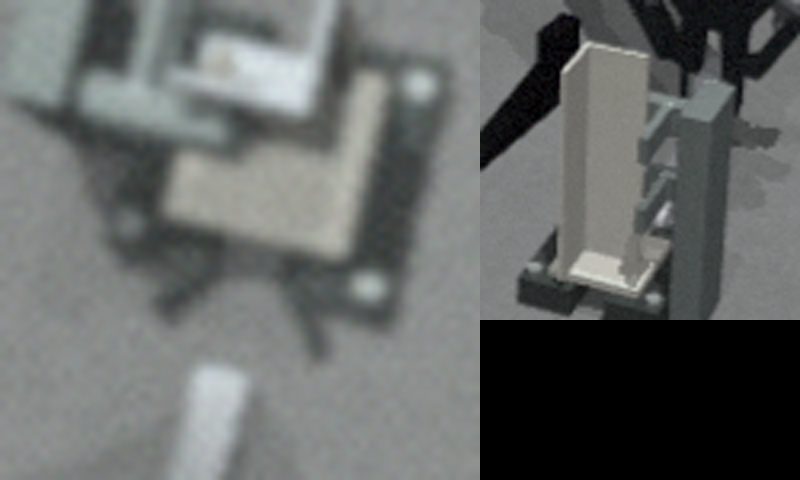

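The thin end is now at (192..250, 367..376) in the left panel (8 px per pixel, origin (250,200)). The flare ends are at (165,312) and (320,352), their roots at about (228,266) and (283,285), the plate's front corners at (163,213) and (350,258), the bolts at (130,222), (369,287) and (420,84).

Run:
```python
from h import *
f=lambda L:[(x/8-.4+250,y/8-.4+200) for x,y in L]
W=lambda L,h:plane('top',f(L),h)[:,:2]
t=W([(192,367),(250,376)],10).mean(0)
c=W([(163,213),(350,258),(385,73)],26);F=W([(165,312),(320,352)],20);R=W([(228,266),(283,285)],20);B=W([(130,222),(369,287),(420,84)],22)
tp=bot.read_state()['tool_pos'][:2]
for deg in(-14,-14.7,-15.4):
    th=np.radians(deg);ex=np.array([np.cos(th),np.sin(th)]);ey=np.array([-ex[1],ex[0]])
    print(deg,'tcp->tip',((t-tp)@ex).round(1),((t-tp)@ey).round(1))
    for n,m in(('platefront',(c[0]+c[1])/2),('platec',(c[0]+c[2])/2),('flare',F.mean(0)),('root',R.mean(0)),('bolts',(B[0]+B[1])/2),('boltc',(B[0]+B[2])/2)):
        print(n,((m-t)@ex).round(1),'left of tip',((m-t)@ey).round(1),'left of tcp',((m-tp)@ey).round(1))
```

```text
-14 tcp->tip 113.4 0.6
platefront 44.9 left of tip -2.8 left of tcp -2.2
platec 75.3 left of tip -1.6 left of tcp -1.0
flare 13.8 left of tip -4.8 left of tcp -4.2
root 32.5 left of tip -4.8 left of tcp -4.2
bolts 38.6 left of tip -1.6 left of tcp -1.0
boltc 72.5 left of tip -2.3 left of tcp -1.7
-14.7 tcp->tip 113.4 2.0
platefront 45.0 left of tip -2.2 left of tcp -0.2
platec 75.3 left of tip -0.7 left of tcp 1.3
flare 13.9 left of tip -4.7 left of tcp -2.6
root 32.6 left of tip -4.4 left of tcp -2.4
bolts 38.7 left of tip -1.1 left of tcp 0.9
boltc 72.5 left of tip -1.4 left of tcp 0.6
-15.4 tcp->tip 113.4 3.4
platefront 45.0 left of tip -1.7 left of tcp 1.7
platec 75.3 left of tip 0.2 left of tcp 3.6
flare 13.9 left of tip -4.5 left of tcp -1.1
root 32.7 left of tip -4.1 left of tcp -0.6
bolts 38.7 left of tip -0.6 left of tcp 2.8
boltc 72.5 left of tip -0.5 left of tcp 2.9
```

>>> {"op": "arm_command", "data": {
  "steps": [
    [0,0,0,-0.04,-0.15,0.06,0],
    [0,0,0,0.44,-0.28,0.06,0],
    [0,0,0,0.93,-0.4,0.06,0],
    [0,0,0,1.41,-0.53,0.06,0],
    [0,0,0,1.89,-0.66,0.06,0],
    [0,0,0,2.38,-0.79,0.06,0],
    [0,0,0,2.86,-0.91,0.06,0],
    [0,0,0,2.86,-0.91,0.06,0]
  ]
}}

```text
clock: 8.75
tool_pos: [480.2, 118.1, 22.4]
eef_rot: [[-0.001, -0.253, -0.968], [0.0, -0.968, 0.253], [-1.0, -0.0, 0.001]]
wrist_force: [-4.3, 1.7, 6.4]
grip_width: 0.177
```

>>> {"op": "arm_command", "data": {
  "steps": [
    [0,0,0,0.29,-0.08,0,0],
    [0,0,0,0.58,-0.15,0,0],
    [0,0,0,0.87,-0.23,0,0],
    [0,0,0,1.16,-0.3,0,0],
    [0,0,0,1.16,-0.3,0,0]
  ]
}}

```text
clock: 9.38
tool_pos: [491.3, 115.2, 22.5]
eef_rot: [[-0.001, -0.253, -0.968], [0.0, -0.968, 0.253], [-1.0, -0.0, 0.001]]
wrist_force: [-5.5, 1.2, 7.9]
grip_width: 0.177
```

Run:
```python
from h import *
s=bot.read_state(); print(s['clock'],s['tool_pos'],s['wrist_force'],s['moment'])
p,d=snap('top','t5'); q,e=snap('scene','s5')
a=cv2.resize(p[200:260,250:310],(480,480),interpolation=2)[:,:,::-1]
b=cv2.resize(q[190:290,310:410],(320,320),interpolation=2)[:,:,::-1]
c=np.zeros((480,800,3),np.uint8); c[:,:480]=a; c[:320,480:]=b; cv2.imwrite('pics/c7.png',c)
```

```text
9.375 [491.33358485 115.21915579  22.49378875] [-5.49766854  1.19123781  7.92387838] [0.24862444 0.96626021 0.01152445]
```

View pics/c7.png

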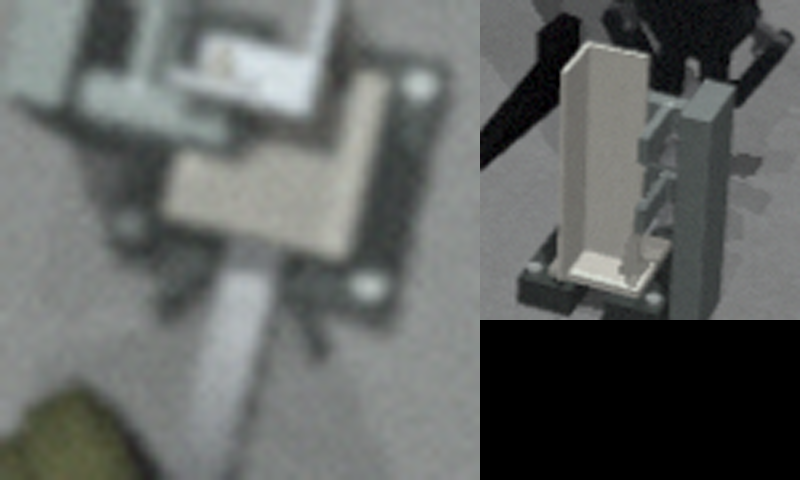

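The tip is centred in the slot at about (222..280, 270) and the lateral force is about 0. I'll push on and stop short of lifting.

>>> {"op": "arm_command", "data": {
  "steps": [
    [0,0,0,0.5,-0.13,0,0],
    [0,0,0,1,-0.26,0,0],
    [0,0,0,1.5,-0.39,0,0],
    [0,0,0,2,-0.52,0,0],
    [0,0,0,2.5,-0.66,0,0],
    [0,0,0,3,-0.79,0,0],
    [0,0,0,3.5,-0.92,0,0],
    [0,0,0,3.5,-0.92,0,0]
  ]
}}

```text
clock: 10.48
tool_pos: [526.9, 105.9, 22.5]
eef_rot: [[-0.0, -0.253, -0.968], [0.001, -0.968, 0.253], [-1.0, -0.001, 0.0]]
wrist_force: [-3.3, 1.1, 6.1]
grip_width: 0.177
```

```bash
cat > m.py <<'E'
from h import *
s=bot.read_state(); print(s['clock'],s['tool_pos'].round(2),s['eef_rot'].round(4).tolist(),s['wrist_force'].round(1),s['moment'].round(2))
n=__import__('sys').argv[1]; p,d=snap('top','t'+n); q,e=snap('scene','s'+n)
U,V=np.meshgrid(np.arange(274,291),np.arange(221,228)); uv=np.c_[U.ravel(),V.ravel()]
D0=[np.load(f'pics/t{i}.npz')['d'] for i in (0,1,2,3,4,5)]
z=lambda D:np.median(pts('top',D,uv)[:,2])
print('plate z',[z(D).round(2) for D in D0],z(d).round(2))
# post white top in scene: vertical shift by phase correlation/ template match
g=lambda im:cv2.cvtColor(im,cv2.COLOR_RGB2GRAY).astype(np.float32)
r=g(np.load('pics/s0.npz')['p']); 
R=lambda im:cv2.resize(im,None,fx=10,fy=10,interpolation=2)
T=R(r[197:260,332:364]); M=cv2.matchTemplate(R(g(q)[180:270,325:372]),T,cv2.TM_CCOEFF_NORMED); _,v,_,l=cv2.minMaxLoc(M)
m=bot.camera_model('scene'); X=pts('scene',np.load('pics/s0.npz')['d'],[(350,225)])[0]; W=np.linalg.inv(np.array(m['world_from_camera']))
pr=lambda x:(lambda c:m['fy']*c[1]/c[2])(W[:3,:3]@x+W[:3,3])
k=(pr(X)-pr(X+[0,0,10]))/10
print('post shift px',(l[0]-70)/10,(l[1]-170)/10,v,'lift mm',(170-l[1])/10/k)
E
python3 m.py 6
```

```text
10.475 [526.89 105.86  22.48] [[-0.0003, -0.2528, -0.9675], [0.0006, -0.9675, 0.2528], [-1.0, -0.0005, 0.0005]] [-3.3  1.1  6.1] [0.24 0.58 0.01]Traceback (most recent call last):
  File "m.py", line 5, in <module>
    D0=[np.load(f'pics/t{i}.npz')['d'] for i in (0,1,2,3,4,5)]
        ~~~~~~~^^^^^^^^^^^^^^^^^^
    fid = stack.enter_context(open(os.fspath(file), "rb"))
                              ~~~~^^^^^^^^^^^^^^^^^^^^^^^
FileNotFoundError: [Errno 2] No such file or directory: 'pics/t0.npz'
```

```bash
cd pics; ln -s top0.npz t0.npz; ln -s scene0.npz s0.npz; cd ..; python3 m.py 6
```

```text
10.575 [526.86 105.9   22.47] [[-0.0001, -0.2527, -0.9675], [0.0006, -0.9675, 0.2527], [-1.0, -0.0006, 0.0003]] [-3.2  1.7  5.7] [0.28 0.6  0.03]
plate z [np.float64(25.65), np.float64(25.84), np.float64(25.47), np.float64(25.37), np.float64(25.85), np.float64(25.64)] 25.71
post shift px -0.5 0.8 0.7506606578826904 lift mm -1.8066700011783432
```

>>> {"op": "arm_command", "data": {
  "steps": [
    [0,0,0,0.3,-0.08,0,0],
    [0,0,0,0.6,-0.16,0,0],
    [0,0,0,0.9,-0.24,0,0],
    [0,0,0,1.2,-0.31,0,0],
    [0,0,0,1.55,-0.41,0,0],
    [0,0,0,1.55,-0.41,0,0]
  ]
}}

```text
clock: 11.42
tool_pos: [535.3, 103.9, 22.4]
eef_rot: [[-0.014, -0.251, -0.968], [-0.0, -0.968, 0.251], [-1.0, 0.004, 0.014]]
wrist_force: [-23.8, 4.1, 25.0]
grip_width: 0.177
```

```bash
python3 m.py 7
```

```text
11.425 [535.3  103.88  22.38] [[-0.0142, -0.2513, -0.9678], [-0.0002, -0.9679, 0.2513], [-0.9999, 0.0038, 0.0137]] [-23.8   4.1  25. ] [ 0.58  4.27 -0.27]
plate z [np.float64(25.65), np.float64(25.84), np.float64(25.47), np.float64(25.37), np.float64(25.85), np.float64(25.64)] 26.17
post shift px -0.4 0.5 0.7421246767044067 lift mm -1.1291687507364645
```

Resistance is up at 24 N along the slot, with the down-press grown to 25 N from compliance. I'll unload the press and see whether it slides.

>>> {"op": "arm_command", "data": {
  "steps": [
    [0,0,0,0,0,0.05,0],
    [0,0,0,0,0,0.1,0],
    [0,0,0,0,0,0.15,0],
    [0,0,0,0,0,0.15,0]
  ]
}}

```text
clock: 12.02
tool_pos: [536.5, 103.4, 22.4]
eef_rot: [[-0.011, -0.251, -0.968], [0.001, -0.968, 0.251], [-1.0, 0.002, 0.011]]
wrist_force: [-16.4, 4.1, 10.0]
grip_width: 0.182
```

```bash
python3 m.py 8
python3 - <<'E'
from h import *
p=np.load('pics/t8.npz')['p'];q=np.load('pics/s8.npz')['p']
a=cv2.resize(p[195:255,255:315],(480,480),interpolation=2)[:,:,::-1]
b=cv2.resize(q[190:290,310:410],(320,320),interpolation=2)[:,:,::-1]
c=np.zeros((480,800,3),np.uint8); c[:,:480]=a; c[:320,480:]=b; cv2.imwrite('pics/c8.png',c)
E
```

```text
12.025 [536.54 103.38  22.43] [[-0.0112, -0.251, -0.9679], [0.0005, -0.968, 0.251], [-0.9999, 0.0023, 0.011]] [-16.4   4.1  10. ] [0.78 2.79 0.03]
plate z [np.float64(25.65), np.float64(25.84), np.float64(25.47), np.float64(25.37), np.float64(25.85), np.float64(25.64)] 26.33
post shift px -0.5 0.5 0.7395816445350647 lift mm -1.1291687507364645
```

View pics/c8.png

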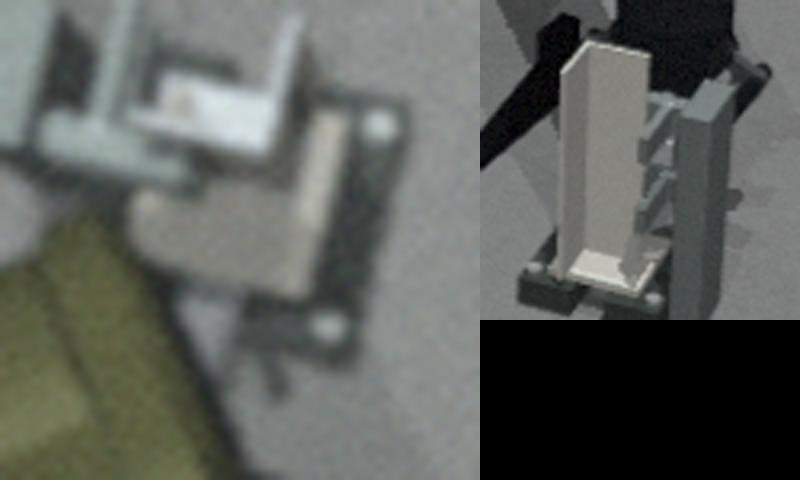

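Plate is up about 0.7 mm, so it is plain friction, not a jam. I'll check arm clearance to the post and column, then continue.

Run:
```python
from h import *
for n in('top','scene'):
    d=np.load(f'pics/{n[0]}8.npz')['d']; U,V=np.meshgrid(np.arange(0,640,1),np.arange(0,480,1)); P=pts(n,d,np.c_[U.ravel(),V.ravel()])
    th=np.radians(-14.6);ex=np.array([np.cos(th),np.sin(th)]);ey=np.array([-ex[1],ex[0]])
    s=P[:,:2]-[634.9,80.4]; x,y=s@ex,s@ey
    for lo in range(100,500,30):
        k=(d.ravel()>0)&(P[:,2]>lo)&(P[:,2]<lo+30)&(abs(y)<90)&(x<-20 if lo<190 else x<150)&(x>-200)
        if k.sum()>5: print(n,lo,k.sum(),'max stand x',np.percentile(x[k],99).round(0))
```

```text
top 100 92 max stand x -90.0
top 130 7 max stand x -80.0
top 370 130 max stand x -41.0
top 400 1107 max stand x -47.0
top 430 1469 max stand x -74.0
top 460 1146 max stand x -124.0
top 490 849 max stand x -155.0
scene 100 505 max stand x -77.0
scene 130 327 max stand x -60.0
scene 160 490 max stand x -58.0
scene 190 519 max stand x -58.0
scene 220 531 max stand x -58.0
scene 250 558 max stand x -58.0
scene 280 609 max stand x -58.0
scene 310 581 max stand x -56.0
scene 340 748 max stand x -40.0
scene 370 1075 max stand x -37.0
scene 400 1406 max stand x -44.0
scene 430 1199 max stand x -73.0
scene 460 863 max stand x -121.0
scene 490 285 max stand x -152.0
```

>>> {"op": "arm_command", "data": {
  "steps": [
    [0,0,0,0.2,-0.05,0.02,0],
    [0,0,0,0.4,-0.1,0.02,0],
    [0,0,0,0.6,-0.16,0.03,0],
    [0,0,0,0.8,-0.21,0.03,0],
    [0,0,0,0.8,-0.21,0.03,0]
  ]
}}

```text
clock: 12.75
tool_pos: [544.8, 101.1, 22.4]
eef_rot: [[-0.011, -0.251, -0.968], [0.001, -0.968, 0.251], [-1.0, 0.002, 0.011]]
wrist_force: [-13.8, 3.6, 7.8]
grip_width: 0.176
```

```bash
python3 m.py 9
```

```text
12.75 [544.84 101.11  22.42] [[-0.0109, -0.2512, -0.9679], [0.0007, -0.9679, 0.2512], [-0.9999, 0.0021, 0.0108]] [-13.8   3.6   7.8] [0.72 2.42 0.08]
plate z [np.float64(25.65), np.float64(25.84), np.float64(25.47), np.float64(25.37), np.float64(25.85), np.float64(25.64)] 28.28
post shift px -0.5 -0.3 0.7457119226455688 lift mm 0.6775012504418786
```

>>> {"op": "arm_command", "data": {
  "steps": [
    [0,0,0,0.25,-0.07,0.01,0],
    [0,0,0,0.5,-0.13,0.01,0],
    [0,0,0,0.75,-0.2,0.01,0],
    [0,0,0,1.0,-0.26,0.02,0],
    [0,0,0,1.1,-0.29,0.02,0],
    [0,0,0,1.1,-0.29,0.02,0]
  ]
}}

```text
clock: 13.6
tool_pos: [555.8, 98.1, 22.4]
eef_rot: [[-0.011, -0.251, -0.968], [0.001, -0.968, 0.251], [-1.0, 0.002, 0.011]]
wrist_force: [-11.8, 3.8, 6.4]
grip_width: 0.18
```

```bash
python3 m.py 10
python3 - <<'E'
from h import *
# plane-fit lift with wider averaging, several snapshots
uv=np.array([(u,v) for u in range(276,291) for v in range(219,228)])
base=np.mean([np.load(f'pics/t{i}.npz')['d'] for i in(0,1,2,3,4,5)],0); b=pts('top',base,uv)[:,2]
L=[]
for i in range(5):
    p,d=bot.snapshot('top'); L.append(np.median(pts('top',d,uv)[:,2]-b))
print('lift',np.round(L,2),np.mean(L))
# post from scene depth: top edge height (max z of white post face)
P0=np.load('pics/s0.npz')['d']; q,e=bot.snapshot('scene')
U=[(u,v) for u in range(338,360) for v in range(205,270)]
for D in(P0,np.load('pics/s5.npz')['d'],e):
    z=pts('scene',D,[(u,v) for u in range(336,361) for v in range(195,225)]); k=(z[:,0]>620)&(z[:,0]<700)&(abs(z[:,1]-80)<30); print('post top z',np.percentile(z[k,2],[95,98]))
E
```

```text
13.6 [555.83  98.13  22.44] [[-0.011, -0.2513, -0.9678], [0.0007, -0.9679, 0.2513], [-0.9999, 0.0021, 0.0108]] [-11.8   3.8   6.4] [0.72 2.35 0.04]
plate z [np.float64(25.65), np.float64(25.84), np.float64(25.47), np.float64(25.37), np.float64(25.85), np.float64(25.64)] 32.99
post shift px -0.7 -0.8 0.7217658758163452 lift mm 1.8066700011783432
lift [6.5  6.56 6.7  6.41 5.96] 6.425865153530504
post top z [174.90210647 175.45871936]
post top z [174.65163939 175.71934145]
post top z [180.33617722 181.11365868]
```

Run:
```python
from h import *
m=bot.camera_model('scene'); W=np.linalg.inv(np.array(m['world_from_camera']))
pr=lambda x:(lambda c:m['fy']*c[1]/c[2])(W[:3,:3]@np.array(x)+W[:3,3])
k=pr([640,80,26])-pr([640,80,27]); kt=pr([640,80,176])-pr([640,80,177]); print(k,kt)
g=lambda im:cv2.cvtColor(im,cv2.COLOR_RGB2GRAY).astype(np.float32)
new=[bot.snapshot('scene') for _ in range(6)]
ims={'old':np.mean([g(np.load(f'pics/s{i}.npz')['p']) for i in(3,4,5)],0),'s8':g(np.load('pics/s8.npz')['p']),'s9':g(np.load('pics/s9.npz')['p']),'new':np.mean([g(p) for p,_ in new],0)}
# plate bright patch + front edge (toward camera): phase correlation on crop (plate region below post)
o=ims['old']; 
for tn,(x0,x1,y0,y1),kk in(('plate',(334,364,264,283),k),('posttop',(336,361,199,212),kt)):
  for n,im in ims.items():
    R=lambda a:cv2.resize(a,None,fx=10,fy=10,interpolation=cv2.INTER_CUBIC)
    T=R(o[y0:y1,x0:x1]); M=cv2.matchTemplate(R(im[y0-7:y1+7,x0-3:x1+3]),T,cv2.TM_CCOEFF_NORMED);_,v,_,l=cv2.minMaxLoc(M)
    print(tn,n,round(v,3),(l[0]-30)/10,(l[1]-70)/10,'lift',round((70-l[1])/10/kk,2))
uv=[(u,v) for u in range(338,360) for v in range(198,215)]
def top(D):
    z=pts('scene',D,uv); q=(z[:,0]>620)&(z[:,0]<700)&(abs(z[:,1]-80)<30); return np.percentile(z[q,2],97)
print('post top',[round(top(np.load(f'pics/s{i}.npz')['d']),1) for i in range(10)],[round(top(d),1) for _,d in new])
```

```text
0.400765254799488 0.4601419722904865
plate old 0.999 0.0 0.0 lift 0.0
plate s8 0.986 0.0 -0.2 lift 0.5
plate s9 0.97 0.1 -1.1 lift 2.74
plate new 0.953 0.2 -2.2 lift 5.49
posttop old 0.999 0.0 0.0 lift 0.0
posttop s8 0.95 -0.1 -0.2 lift 0.43
posttop s9 0.951 -0.1 -1.1 lift 2.39
posttop new 0.948 -0.1 -2.5 lift 5.43
post top [np.float64(175.9), np.float64(175.9), np.float64(175.9), np.float64(176.4), np.float64(175.6), np.float64(175.9), np.float64(175.8), np.float64(176.1), np.float64(176.5), np.float64(178.8)] [np.float64(181.4), np.float64(181.3), np.float64(181.5), np.float64(181.2), np.float64(181.3), np.float64(180.9)]
```

Three measures give a lift of about 5.4 mm, and only the noisier top depth says 6.4. I'll advance 2 mm more and check the whole picture.

>>> {"op": "arm_command", "data": {
  "steps": [
    [0,0,0,0.1,-0.03,0,0],
    [0,0,0,0.2,-0.05,0,0],
    [0,0,0,0.2,-0.05,0,0],
    [0,0,0,0.2,-0.05,0,0]
  ]
}}

```text
clock: 14.8
tool_pos: [557.8, 97.6, 22.5]
eef_rot: [[-0.011, -0.251, -0.968], [0.001, -0.968, 0.251], [-1.0, 0.002, 0.011]]
wrist_force: [-14.0, 4.5, 6.7]
grip_width: 0.179
```

```bash
python3 m.py 11 | head -1
python3 - <<'E'
from h import *
g=lambda im:cv2.cvtColor(im,cv2.COLOR_RGB2GRAY).astype(np.float32)
new=[bot.snapshot('scene') for _ in range(5)]
o=np.mean([g(np.load(f'pics/s{i}.npz')['p']) for i in(3,4,5)],0); im=np.mean([g(p) for p,_ in new],0)
R=lambda a:cv2.resize(a,None,fx=20,fy=20,interpolation=cv2.INTER_CUBIC)
for (x0,x1,y0,y1),kk in(((334,364,264,283),.401),((336,361,199,212),.460)):
    M=cv2.matchTemplate(R(im[y0-7:y1+7,x0-3:x1+3]),R(o[y0:y1,x0:x1]),cv2.TM_CCOEFF_NORMED);_,v,_,l=cv2.minMaxLoc(M);print('lift',(140-l[1])/20/kk,v)
uv=[(u,v) for u in range(338,360) for v in range(198,215)]
def top(D):
    z=pts('scene',D,uv); q=(z[:,0]>620)&(z[:,0]<700)&(abs(z[:,1]-80)<30); return np.percentile(z[q,2],97)
print('post top lift',np.mean([top(d) for _,d in new])-175.93)
q=new[0][0]; t=np.load('pics/t11.npz')['p']
b=cv2.resize(q[180:300,270:430],(800,600),interpolation=2)[:,:,::-1]; b=cv2.resize(b,(480,360))
c=np.zeros((360,800,3),np.uint8); c[:,:480]=b; c[:240,480:]=cv2.resize(t,(320,240))[:,:,::-1]; cv2.imwrite('pics/c9.png',c)
E
```

```text
14.8 [557.79  97.65  22.46] [[-0.011, -0.2512, -0.9679], [0.0007, -0.9679, 0.2512], [-0.9999, 0.0021, 0.0108]] [-14.    4.5   6.7] [0.73 2.37 0.04]
lift 6.109725685785536 0.9470980167388916
lift 5.869565217391305 0.9479010701179504
post top lift 5.820946834458397
```

View pics/c9.png

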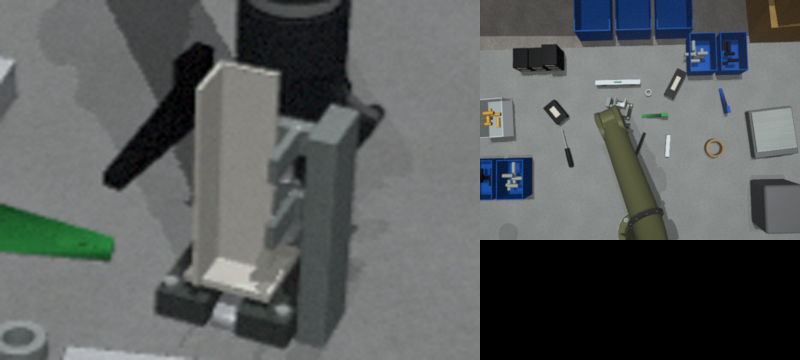

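```bash
python3 -c "
from cell import bot
print(bot.job_done()); s=bot.read_state(); print(s['clock'],s['tool_pos'],s['wrist_force'],s['grip_width'])"
```

```text
the job is handed in; nothing more can be done
None
the job is handed in; nothing more can be done
```

The wedge is in the slot under the foot plate, still gripped by its block, and the plate has lifted about 5.9 mm off the rails. I handed the job in at about 15 s of the 51 s allowed.

**Last checks:**
- **Lift:** three scene-camera estimates gave 6.1, 5.9 and 5.8 mm. Just before the final 2 mm push, the top-camera depth read 6.4 mm where the others read about 5.4. I treated it as noisier, because the arm partly covered the plate in that view, and did not use it.
- **Position:** the wedge's thin end is visible in the slot in the last picture, and the post stands clear of the gripper. The other things on the bench look unmoved in the last overview.
- **Forces:** the wrist force ended at about 16 N, with about 7 N of that pressing down on the bench. Partway in, the push rose to about 24 N along the slot with a 25 N down-press, so I eased the press and the wedge slid on normally.

**Not settled:** the gripper ended pitched about 0.6°. I believe the wedge is still flat, because the fingertip height stayed at 22.4 mm, the same as when it first rested on the bench. The images are too coarse to confirm that directly.

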